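# Check the parts scale with a slab weight tipped out of its block

## Robot

A 6-joint arm with a two-finger parallel gripper is mounted at the origin on a cart in front of the work surface, level with it; the furniture and walls round the work are solid. World frame = base frame: x ahead of the robot, y to its left, z up, the work surface at z = 0. Lengths are in m, angles in degrees, forces in N, time in s.
With the tool pointing down it reaches from about 0.4 to 0.825 m from the base axis. Payload 7 kg.
Tool frame: the origin (TCP) lies midway between the tips of the shut fingers; the grasp point (between the pads) lies r.grip_depth behind it (r.grip_depth is the distance from the TCP to the grasp point, in m); z points along the fingers, y is the line along which they close (so a half turn about z gives the same grasp; the last joint's range is limited). The gripper opens to 88 mm and grips with 3 to 60 N. Pads are 19 mm wide; open, the fingers measure 130 mm over their backs; the gripper's body (78 mm by 193 mm) begins 47 mm behind the grasp point.
Start: joints at [86.58, 20.546, 0.682, 0, -70.136, -16.507], TCP at [0.23, 0.635, 0.227] pointing down, gripper open.
Joint ranges: [-176.03, 176.03], [-82.01, 121.73], [-58.28, 71.71], [-173.87, 95.51], [-174.79, -0.11], [-173.66, 173.66]. Speed limits (degrees/s): [136.94, 136.94, 172.46, 180, 180, 180].

## Interface

Orientations are given as [roll, pitch, yaw] about the fixed x, y, z axes, in that order (R = Rz(yaw) Ry(pitch) Rx(roll)).
In Python, from plant import r gives the robot as it stands.
- The arm moves only by the tool drive_effector, called after "Request:" as name(argument=value, ...), one argument or row to a line, values as JSON. Schema: {"type":"object","properties":{"plan":{"type":"array","items":{"type":"number"},"minItems":6,"maxItems":72},"jaw":{"type":"number"},"grip_force":{"type":"number"},"only":{"type":"string"},"quiet":{"type":"boolean"},"lines":{"type":"string"}},"required":["plan"],"additionalProperties":false}. plan is one flat list of numbers that holds 1 to 12 rows one after another, with no inner brackets; each row has 6 numbers: dx, dy, dz in m, then a rotation vector rx, ry, rz in degrees; each row is the pose to reach, as a shift and turn from the pose commanded when the call began, along the tool's axes at that moment; what a row does not reach only later rows make up. A row lasts 1/12 s, in which the tool goes at most 0.0417 m and 7.16 degrees, less where a joint would pass 70% of its speed; a pose out of reach is approached as far as the arm can. jaw is the finger opening in m, set as the call begins (left out keeps the last). The fingers move at their own pace and stop on an object; grip_force is the grip in N (left out, the last holds). Time passes only in rows, so rows that do not move let the fingers close. The tool returns the time, the measured TCP pose, the force, the opening and the grip force at its end. only (a regular expression) keeps the lines of the reply that match it, lines (a string "A,B") keeps lines A to B, and quiet returns only ok. Input that does not fit is refused with a message, and nothing moves.
- r.get_state(): the state, without advancing time (a new reading comes with each control period).
- r.capture(name): name is "scene" or "top"; returns a dict with "frame" (480x640x3 uint8, red, green, blue), "z_map" (480x640 float32, m along the optical axis (not along the pixel's ray), 0 where there is no reading), "fx", "fy", "cx", "cy" (pixels), "cam_to_world" (4x4, takes a point from camera to world coordinates). Camera axes: x right, y down, z forward; pixel columns grow to the right and rows downward; lengths in m; the calibration is good to about 2 mm. A picture is of the moment at which its call begins.
- r.close_job(): hands the job in; it is judged then, once.
The state is a dict: "time_s": time; "joints": joint angles; "qd": joint speeds; "joint_torque": joint torques, N m; "tcp_pos": TCP position; "eef_rot": TCP orientation; "contact_force": force on the tool from outside, world axes, zero at the start; "moment": the same for the moment, N m; "gripper_width": finger opening in m; "gripper_force": force on a finger pad.
Only numpy, scipy, OpenCV 4.12 (cv2) and the standard library are available. Lean on these libraries where they do the work, as an engineer would, in place of code of your own. Each camera call takes 0.05 s, during which the arm holds its last target. There are 200 camera calls.

## Task

Check the dial scale with the longer slab weight: clear the jar of rivets off its pan and stand it upright on the white board that carries the tin and the bobbin, press down the notch end of the longer weight in the wooden block so that its other end tips up and it can be lifted out, and lay it flat and centred on the empty pan. Be gentle with the sprung pan, and leave the shorter weight in its pocket and everything else where it stands.

Things in the scene. Friction and masses are not known exactly. Their poses are not given: they have to be found in the camera images.
- long_weight: the longer slab check weight: flat polished steel bar 100 x 36 x 6 mm, 170 g. Origin: centre of its underside; x along its length, towards the end that tips up (away from the thumb notch); z up when flat. At the start it lies flat in the wider pocket of weight_block, top flush with the block
- short_weight: the shorter slab check weight: flat steel bar 72 x 28 x 6 mm, 95 g, lying in the narrower pocket beside the long one; stays there. Origin: centre of its underside, x along its length
- weight_block: fixed waxed (slippery) wooden block 130 x 104 x 42 mm. Origin: underside centre; front -x. Wide pocket y -42 to -2 mm: floor 36 mm up from x=52 to -3 (ridge), then to x=-53 a well, bottom 6 mm up, front wall only 22 mm high (thumb notch). Once the bar's end is pressed about 20 mm down (tilt over 0.45 rad) it slides to the well's front corner and stays leaning over the ridge at 0.57 rad, far end up
- rivet_jar: short glass jar of copper rivets with a brass-coloured lid, 47 mm across, 50 mm high, about 0.06 to 0.13 kg. Origin: centre of its underside, z up. Stands on the scale pan at the start
- scale: fixed grey dial scale, housing about 170 x 140 mm and 60 mm high, sloped dial at its front (-x). Origin: underside centre; the pan's axis stands 10 mm towards +x from it; round pan 128 mm across, its top 88 mm above the table when empty
- pan_center (a point): centre of the pan's flat top (moves down with it), z up; circles of 60 and 100 mm diameter are scribed round it
- scale_pan (a joint): how far the sprung pan has sunk, m: 0 empty, about 0.0039 under the long weight alone; spring 400 N/m (5 N sinks it 12 mm), stop at 0.016
- white_board: fixed white plastic board 150 x 262 x 18 mm. Origin: centre of its underside, x across (150), y along (262). A round tin stands near one end and a bobbin near the other; its middle is free
- balm_tin: bystander: round flat tin 67 mm across, 20 mm high, on the white board. Origin: underside centre
- waxed_bobbin: bystander: wooden bobbin 40 mm across, 18 mm high, on the white board. Origin: underside centre
- dye_bottle: bystander: brown bottle 39 mm across, 82 mm high, on the table. Origin: underside centre
- thread_tan: bystander: tan thread spool 41 x 48 mm, 67 mm high, on the table. Origin: near underside centre
- thread_blue: bystander: blue thread spool 41 x 48 mm, 75 mm high, on the table. Origin: near underside centre
- edge_slicker: bystander: turned wooden edge slicker 28 mm across, 69 mm high, standing on the table. Origin: underside centre

How it is judged:
By the outcome, as a careful person would: the job done as asked, in the order asked, and still so for the second after the job is handed in, with the robot touching nothing.
It also fails if it takes over 67 s, if anything falls off the work surface, if the arm or the gripper's body presses on something with over 40 N, if the wrist force passes 120 N, or if a joint passes its speed limit or range.

## Working session

There is one attempt and no reset: what is moved stays moved. The work goes in short steps, Python scripts to look and compute and a tool call to move; the robot and the scene stay as the last step left them, time stands still between calls to the robot, and variables do not carry over. Pictures are saved under pics/ and viewed, at most 10 in all, crops included, and the job is handed in when it is done.

```bash
ls; mkdir -p pics
```

Run:
```python
from plant import r
import cv2,numpy as np
for n in("scene","top"):
    c=r.capture(n); cv2.imwrite(f"pics/{n}0.png",c["frame"][:,:,::-1]); np.savez(f"{n}0.npz",**c)
    print(n,c["fx"],c["fy"],c["cx"],c["cy"]);print(c["cam_to_world"].round(3))
print(r.get_state(),r.grip_depth)
```

```text
pics
plant.py
scene 446.9550705931545 446.9550705931545 323.41569221671017 243.20063733023588
[[ 0.775 -0.444  0.45   0.137]
 [-0.632 -0.523  0.572 -0.533]
 [-0.019 -0.727 -0.686  0.692]
 [ 0.     0.     0.     1.   ]]
top 544.3023730561246 544.3023730561246 320.7379388110452 242.3097123931888
[[-2.000e-03 -9.820e-01  1.880e-01  2.950e-01]
 [-1.000e+00 -1.000e-03 -1.900e-02  1.800e-02]
 [ 1.800e-02 -1.880e-01 -9.820e-01  1.419e+00]
 [ 0.000e+00  0.000e+00  0.000e+00  1.000e+00]]
{'time_s': 0.1, 'joints': array([ 8.65797255e+01,  2.05868608e+01,  6.38879407e-01, -1.85434471e-02,
       -7.01364410e+01, -1.65070793e+01]), 'qd': array([-0.02898478, -0.06777085,  0.08493666,  0.0549112 ,  0.07384903,
       -0.03114332]), 'joint_torque': array([-1.31712888e-03, -5.84164810e+01,  2.93750006e+01,  7.01553270e+00,
        1.01078750e-02, -5.72300632e-05]), 'tcp_pos': array([0.22992809, 0.63415803, 0.22571806]), 'eef_rot': array([ 1.79914103e+02, -7.27506340e-03, -1.99336620e+01]), 'contact_force': array([ 0.40851017, -0.45255501, -0.56269021]), 'moment': array([-0.01020074,  0.00397502, -0.01098536]), 'gripper_force': 0.0, 'gripper_width': 0.0877495562347825} 0.0188
```
View pics/top0.png

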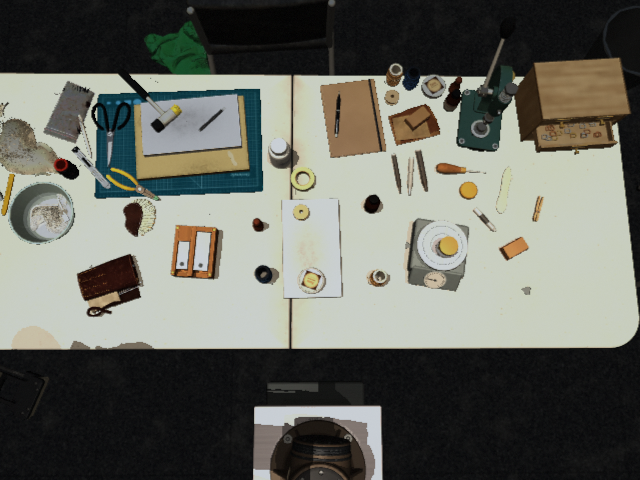

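View pics/scene0.png

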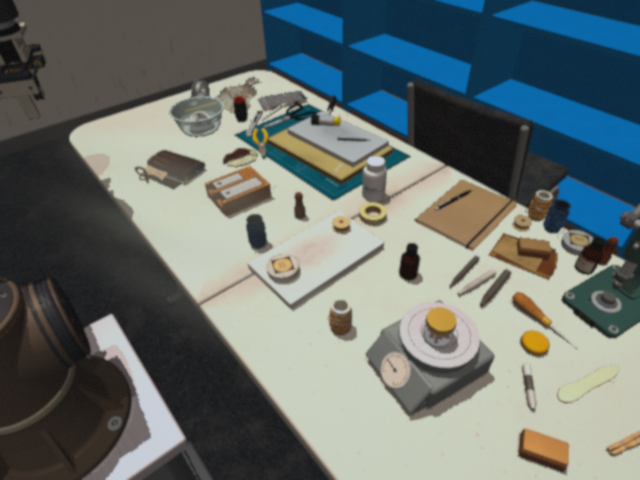

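The top view shows the weight block near (195,252), the board near (312,248) with the bobbin at (301,212) and tin at (312,281), and the scale near (438,253) with the jar off centre at (448,246). Next I'll enlarge the key areas.

Create h.py:
```python
import numpy as np,cv2
def load(n): return dict(np.load(n))
def ray(c,uv,z):
    uv=np.atleast_2d(np.float64(uv)); M=c["cam_to_world"]
    d=np.c_[(uv[:,0]-c["cx"])/c["fx"],(uv[:,1]-c["cy"])/c["fy"],np.ones(len(uv))]@M[:3,:3].T
    o=M[:3,3]; return o+d*((z-o[2])/d[:,2])[:,None]
def cloud(c):
    v,u=np.mgrid[:480,:640]; z=c["z_map"]; M=c["cam_to_world"]
    p=np.stack([(u-c["cx"])/c["fx"]*z,(v-c["cy"])/c["fy"]*z,z],-1)
    P=p@M[:3,:3].T+M[:3,3]; P[z==0]=np.nan; return P
```

Run:
```python
from h import *
t,s=load("top0.npz"),load("scene0.npz")
f=lambda c,x0,y0,w,h,W,H:cv2.resize(c["frame"][y0:y0+h,x0:x0+w,::-1],(W,H),interpolation=cv2.INTER_CUBIC)
a=np.hstack([f(t,160,212,70,75,280,300),f(t,395,200,90,100,270,300),f(t,275,190,75,115,196,300)])
b=np.hstack([f(s,195,155,85,65,392,300),f(s,360,290,140,125,336,300)])
a=a[:,:728];b=b[:,:728]
cv2.imwrite("pics/m1.png",np.vstack([a,b]))
P=cloud(t);Q=cloud(s)
for n,(u,v) in dict(block_between=(195,229),lw=(201,250),sw=(184,250),board=(312,245),jar=(448,246),pan=(430,235),tin=(312,281),bob=(301,212),table=(350,320)).items(): print(n,P[v,u].round(4))
```

```text
block_between [0.5931 0.3161 0.0428]
lw [0.5395 0.3001 0.0356]
sw [0.539  0.3431 0.0377]
board [0.5567 0.0146 0.0151]
jar [ 0.5324 -0.3132  0.1336]
pan [ 0.5694 -0.2815  0.0854]
tin [0.4587 0.0146 0.0408]
bob [0.6459 0.0439 0.0143]
table [ 0.3622 -0.0839 -0.0011]
```

View pics/m1.png

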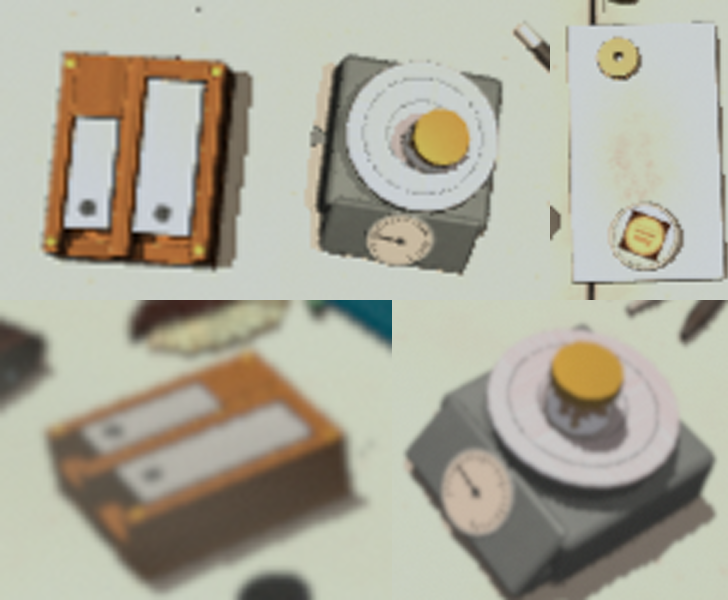

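Montage: dots mark the notch ends (toward the robot). The block is turned a few degrees, and the jar is off-centre on the pan. Now I'll measure.

Create meas.py:
```python
from h import *
t,s=load("top0.npz"),load("scene0.npz")
def comp(m,uv):
    n,l,st,ce=cv2.connectedComponentsWithStats(m.astype(np.uint8)); k=l[uv[1],uv[0]]
    if k==0: raise SystemExit(f"no comp {uv}")
    return (l==k).astype(np.uint8),st[k],ce[k]
def rect(c,m,z):
    cn=max(cv2.findContours(cv2.resize(m*255,None,fx=4,fy=4,interpolation=cv2.INTER_CUBIC)>>7,0,1)[0],key=len)[:,0]
    p=ray(c,(cn+.5)/4-.5,z)[:,:2]; (x,y),(w,h),a=cv2.minAreaRect((p*1000).astype(np.float32)); return x/1e3,y/1e3,w,h,a
for nm,c,L,S,B,J,Pn in(("top",t,(201,250),(184,246),(312,245),(448,246),(430,235)),("scene",s,(247,180),(228,180),(310,260),(440,320),(420,345))):
    f=c["frame"].astype(int); hsv=cv2.cvtColor(c["frame"],cv2.COLOR_RGB2HSV)
    white=(hsv[...,1]<60)&(hsv[...,2]>120)
    print(nm,"px",hsv[L[1],L[0]],hsv[B[1],B[0]],hsv[J[1],J[0]])
    for k,(uv,z) in dict(long=(L,.042),short=(S,.042),board=(B,.018)).items():
        try: m,st,ce=comp(white,uv); print(k,st,np.round(rect(c,m,z),4))
        except SystemExit as e: print(e)
    y=(hsv[...,1]>150)&(hsv[...,0]>12)&(hsv[...,0]<28)&(hsv[...,2]>140)
    m,st,ce=comp(y,J); print("lid",st,ray(c,ce,.137).round(4))
    wood=(hsv[...,1]>100)&(hsv[...,0]<18)
    # points at pan height from depth
    P=cloud(c); near=np.hypot(P[...,0]-.54,P[...,1]+.30)<.12
    m=near&(abs(P[...,2]-.086)<.006); q=P[m][:,:2]
    (x,yy),rr=cv2.minEnclosingCircle((q*1000).astype(np.float32)); print("pan depth",m.sum(),x,yy,rr,P[m][:,2].mean())
    m2=near&(P[...,2]>.128); print("lid depth",m2.sum(),P[m2].mean(0),P[m2].max(0),P[m2].min(0))
    nb=(abs(P[...,0]-.55)<.1)&(abs(P[...,1]-.32)<.09)&(abs(P[...,2]-.042)<.008)
    print("block",cv2.minAreaRect((P[nb][:,:2]*1000).astype(np.float32)))
```

```bash
python3 meas.py
```

```text
top px [100  11 211] [ 30  28 201] [ 22 155 199]
long [193 232  18  39 524] [  0.5362   0.2974  37.2648 101.379   86.4553]
short [176 241  13  28 282] [ 0.5262  0.3458 29.252  72.3323 86.463 ]
board [     0     73    639    277 119677] [6.6480000e-01 2.2400000e-02 7.5181700e+02 1.7050621e+03 1.2890000e-01]
lid [440 237  18  18 196] [[ 0.5362 -0.3161  0.137 ]]
pan depth 1550 544.1318969726562 -310.69329833984375 64.4501724243164 0.085264471403617
lid depth 273 [ 0.53388546 -0.31333363  0.13383318] [ 0.5569708  -0.29158314  0.14047862] [ 0.5123657  -0.33553413  0.12805436]
block ((536.350341796875, 319.24578857421875), (105.17031860351562, 130.52235412597656), 86.36302185058594)
scene px [ 14  39 155] [ 16  34 201] [ 20 173 196]
long [220 177  42  22 387] [  0.535    0.2946  41.9607 104.0401  86.5743]
short [212 173  30  15 202] [ 0.525   0.3434 33.4203 74.5068 86.7988]
board [    69     70    571    410 109737] [6.6150000e-01 1.5800000e-01 7.5878910e+02 1.5708623e+03 1.9140000e-01]
lid [427 309  28  22 491] [[ 0.5297 -0.3183  0.137 ]]
pan depth 3029 544.1805419921875 -313.0502624511719 64.63700866699219 0.08475146139254183
lid depth 621 [ 0.53223567 -0.31712367  0.13310025] [ 0.55846092 -0.29346889  0.13633224] [ 0.51009091 -0.33868981  0.12811854]
block ((535.709228515625, 315.5485534667969), (108.76699829101562, 131.019287109375), 86.09676361083984)
```

Create go.py:
```python
import sys,numpy as np
from plant import r
from scipy.spatial.transform import Rotation as R
a=[float(v) for v in sys.argv[1:7]]; s=r.get_state()
A=R.from_euler("xyz",s["eef_rot"],degrees=True); B=R.from_euler("xyz",a[3:],degrees=True)
print("shift",A.inv().apply(np.array(a[:3])-s["tcp_pos"]).round(4),"rot",(A.inv()*B).as_rotvec(degrees=True).round(2))
print("t",round(s["time_s"],2),"tcp",s["tcp_pos"].round(4),s["eef_rot"].round(2),"F",s["contact_force"].round(2),"w",round(s["gripper_width"],4),"gf",round(s["gripper_force"],1),"q",s["joints"].round(0))
```

```text
(no output)
```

Request:
drive_effector(
  plan=[0.355, 0.334, 0, 0, 0, -16.4, 0.355, 0.334, 0, 0, 0, -16.4, 0.355, 0.334, 0, 0, 0, -16.4, 0.355, 0.334, 0, 0, 0, -16.4, 0.355, 0.334, 0, 0, 0, -16.4, 0.355, 0.334, 0, 0, 0, -16.4, 0.355, 0.334, 0, 0, 0, -16.4, 0.355, 0.334, 0, 0, 0, -16.4, 0.355, 0.334, 0, 0, 0, -16.4, 0.355, 0.334, 0, 0, 0, -16.4, 0.355, 0.334, 0, 0, 0, -16.4, 0.355, 0.334, 0, 0, 0, -16.4],
  jaw=0.085,
)

```text
time_s: 1.1
tcp_pos: [0.4503, 0.1966, 0.2266]
eef_rot: [180.0, 0.0, -3.6]
contact_force: [-0.0, 0.1, -1.3]
gripper_width: 0.0848
gripper_force: 0.0
```

```bash
python3 go.py 0.533 -0.316 0.19 180 0 -3.5
```

Create tri.py:
```python
from h import *
t,s=load("top0.npz"),load("scene0.npz")
# lid centre: two rays, least squares
def o_d(c,uv):
    p=ray(c,uv,0)[0]; o=c["cam_to_world"][:3,3]; d=(p-o)/np.linalg.norm(p-o); return o,d
out=[]
for c,J in((t,(448,246)),(s,(440,320))):
    hsv=cv2.cvtColor(c["frame"],cv2.COLOR_RGB2HSV)
    m=((hsv[...,1]>150)&(hsv[...,0]>12)&(hsv[...,0]<28)&(hsv[...,2]>140)).astype(np.uint8)
    n,l,st,ce=cv2.connectedComponentsWithStats(m); cn=cv2.findContours((l==l[J[1],J[0]]).astype(np.uint8),0,1)[0][0]
    e=cv2.fitEllipse(cn); print(e,ray(c,e[0],.1355)); out.append(o_d(c,e[0]))
A=np.zeros((3,3));b=np.zeros(3)
for o,d in out: Pm=np.eye(3)-np.outer(d,d);A+=Pm;b+=Pm@o
print("lid tri",np.linalg.solve(A,b))
hsv=cv2.cvtColor(t["frame"],cv2.COLOR_RGB2HSV)
for k,uv,z in(("tl",(283,199),.018),("br",(341,297),.018),("tr",(340,199),.018),("bl",(282.5,297),.018),("tin",(312,280),.038),("bob",(301,212),.036)): print(k,ray(t,uv,z)[0].round(4))
```

```bash
python3 tri.py
```

```text
shift [0.1144 0.5065 0.0366] rot [ 0.01  0.01 -0.07]
t 1.1 tcp [0.4503 0.1966 0.2266] [ 1.7999e+02  1.0000e-02 -3.5700e+00] F [-0.01  0.07 -1.33] w 0.0848 gf 0.0 q [ 47.   3. -22.  -0. -65.  40.]
((449.0046691894531, 244.4776611328125), (14.498387336730957, 17.57984161376953), 127.5604476928711) [[ 0.53581951 -0.31534337  0.1355    ]]
((440.9504699707031, 319.520751953125), (20.994340896606445, 27.690166473388672), 105.03128814697266) [[ 0.53081226 -0.31767107  0.1355    ]]
lid tri [ 0.53595476 -0.31603165  0.12981654]
tl [0.6805 0.0918 0.018 ]
br [ 0.42   -0.0601  0.018 ]
tr [ 0.6809 -0.0599  0.018 ]
bl [0.4201 0.0903 0.018 ]
tin [0.4616 0.0146 0.038 ]
bob [0.6405 0.0435 0.036 ]
```

Request:
drive_effector(
  plan=[0.1155, 0.507, 0.0366, 0, 0, 0, 0.1155, 0.507, 0.0366, 0, 0, 0, 0.1155, 0.507, 0.0366, 0, 0, 0, 0.1155, 0.507, 0.0366, 0, 0, 0, 0.1155, 0.507, 0.0366, 0, 0, 0, 0.1155, 0.507, 0.0366, 0, 0, 0, 0.1155, 0.507, 0.0366, 0, 0, 0, 0.1155, 0.507, 0.0366, 0, 0, 0, 0.1155, 0.507, 0.0366, 0, 0, 0, 0.1155, 0.507, 0.0366, 0, 0, 0, 0.1155, 0.507, 0.0366, 0, 0, 0, 0.1155, 0.507, 0.0366, 0, 0, 0],
)

```text
time_s: 2.1
tcp_pos: [0.5304, -0.2948, 0.191]
eef_rot: [-180.0, 0.0, -3.5]
contact_force: [0.4, 0.9, 0.6]
gripper_width: 0.0851
gripper_force: 0.0
```

Request:
drive_effector(
  plan=[0.0013, 0.007, 0, 0, 0, 0, 0.0013, 0.007, 0, 0, 0, 0, 0.0013, 0.007, 0, 0, 0, 0],
)

```text
time_s: 2.35
tcp_pos: [0.5309, -0.3001, 0.1906]
eef_rot: [-180.0, 0.1, -3.6]
contact_force: [0.1, 1.0, -0.2]
gripper_width: 0.0854
gripper_force: 0.0
```

```bash
python3 go.py 0.534 -0.3165 0.101 180 0 -3.5
```

```text
shift [0.0043 0.0162 0.0896] rot [-0.03  0.09 -0.13]
t 2.35 tcp [ 0.5309 -0.3001  0.1906] [-1.7997e+02  9.0000e-02 -3.6300e+00] F [ 0.09  0.97 -0.22] w 0.0854 gf 0.0 q [-11.  16. -11.  -0. -63.  98.]
```

Request:
drive_effector(
  plan=[0.0043, 0.0162, 0, 0, 0, 0, 0.0043, 0.0162, 0, 0, 0, 0, 0.0043, 0.0162, 0.03, 0, 0, 0, 0.0043, 0.0162, 0.055, 0, 0, 0, 0.0043, 0.0162, 0.075, 0, 0, 0, 0.0043, 0.0162, 0.088, 0, 0, 0, 0.0043, 0.0162, 0.0896, 0, 0, 0, 0.0043, 0.0162, 0.0896, 0, 0, 0, 0.0043, 0.0162, 0.0896, 0, 0, 0],
)

```text
time_s: 3.1
tcp_pos: [0.5356, -0.3155, 0.1031]
eef_rot: [180.0, -0.1, -3.4]
contact_force: [-0.7, -0.9, 1.0]
gripper_width: 0.0847
gripper_force: 0.0
```

Request:
drive_effector(
  plan=[0, 0, 0, 0, 0, 0, 0, 0, 0, 0, 0, 0, 0, 0, 0, 0, 0, 0, 0, 0, 0, 0, 0, 0, 0, 0, 0, 0, 0, 0, 0, 0, 0, 0, 0, 0, 0, 0, 0, 0, 0, 0, 0, 0, 0, 0, 0, 0],
  jaw=0.03,
  grip_force=12,
)

```text
time_s: 3.77
tcp_pos: [0.5348, -0.3162, 0.1018]
eef_rot: [180.0, 0.0, -3.5]
contact_force: [-0.1, 0.0, 0.1]
gripper_width: 0.0467
gripper_force: 12.0
```

```bash
python3 go.py 0.534 -0.3165 0.18 180 0 -3.5
```

```text
shift [-0.0008  0.0003 -0.0782] rot [ 0.    0.   -0.03]
t 3.77 tcp [ 0.5348 -0.3162  0.1018] [180.     0.    -3.53] F [-0.07  0.02  0.1 ] w 0.0467 gf 12.0 q [-13.  21. -15.   0. -53.  99.]
```

Request:
drive_effector(
  plan=[0, 0, -0.004, 0, 0, 0, 0, 0, -0.01, 0, 0, 0, 0, 0, -0.02, 0, 0, 0, 0, 0, -0.035, 0, 0, 0, 0, 0, -0.055, 0, 0, 0, 0, 0, -0.07, 0, 0, 0, 0, 0, -0.078, 0, 0, 0, 0, 0, -0.078, 0, 0, 0],
  grip_force=15,
)

```text
time_s: 4.43
tcp_pos: [0.536, -0.3166, 0.1827]
eef_rot: [179.9, -0.2, -3.5]
contact_force: [0.1, -0.3, -1.1]
gripper_width: 0.0465
gripper_force: 15.0
```

```bash
python3 go.py 0.557 0.008 0.14 180 0 -3.5
```

```text
shift [ 0.0009 -0.3253  0.0424] rot [ 0.07 -0.24 -0.02]
t 4.43 tcp [ 0.536  -0.3166  0.1827] [179.93  -0.24  -3.52] F [ 0.11 -0.31 -1.08] w 0.0465 gf 15.0 q [-13.  17. -10.   0. -62.  99.]
```

Request:
drive_effector(
  plan=[0, -0.025, 0, 0, 0, 0, 0, -0.06, 0, 0, 0, 0, 0, -0.1, 0, 0, 0, 0, 0, -0.14, 0, 0, 0, 0, 0, -0.18, 0, 0, 0, 0, 0, -0.22, 0, 0, 0, 0, 0, -0.255, 0.01, 0, 0, 0, 0, -0.285, 0.02, 0, 0, 0, 0, -0.31, 0.03, 0, 0, 0, 0, -0.3253, 0.04, 0, 0, 0, 0, -0.3253, 0.04, 0, 0, 0, 0, -0.3253, 0.04, 0, 0, 0],
)

```text
time_s: 5.43
tcp_pos: [0.5539, 0.0091, 0.1387]
eef_rot: [180.0, 0.1, -3.4]
contact_force: [-0.5, -0.3, -1.2]
gripper_width: 0.0469
gripper_force: 15.0
```

```bash
python3 go.py 0.557 0.008 0.036 180 0 -3.5
```

```text
shift [0.0034 0.0008 0.1027] rot [0.05 0.14 0.07]
t 5.43 tcp [0.5539 0.0091 0.1387] [ 1.7995e+02  1.4000e-01 -3.4300e+00] F [-0.47 -0.27 -1.25] w 0.0469 gf 15.0 q [ 21.  14. -22.  -0. -55.  65.]
```

Request:
drive_effector(
  plan=[0.0034, 0, 0.025, 0, 0, 0, 0.0034, 0, 0.055, 0, 0, 0, 0.0034, 0, 0.08, 0, 0, 0, 0.0034, 0, 0.095, 0, 0, 0, 0.0034, 0, 0.099, 0, 0, 0, 0.0034, 0, 0.1, 0, 0, 0, 0.0034, 0, 0.1, 0, 0, 0, 0.0034, 0, 0.1, 0, 0, 0],
)

```text
time_s: 6.1
tcp_pos: [0.5592, 0.0082, 0.0412]
eef_rot: [-180.0, -0.1, -3.5]
contact_force: [0.3, -0.5, -1.1]
gripper_width: 0.0465
gripper_force: 15.0
```

Request:
drive_effector(
  plan=[0, 0, 0.001, 0, 0, 0, 0, 0, 0.002, 0, 0, 0, 0, 0, 0.003, 0, 0, 0, 0, 0, 0.003, 0, 0, 0],
)

```text
time_s: 6.43
tcp_pos: [0.5583, 0.0084, 0.0371]
eef_rot: [-180.0, -0.0, -3.5]
contact_force: [-0.9, -0.0, -0.6]
gripper_width: 0.0468
gripper_force: 15.0
```

Request:
drive_effector(
  plan=[0, 0, 0.001, 0, 0, 0, 0, 0, 0.0015, 0, 0, 0, 0, 0, 0.0015, 0, 0, 0],
)

```text
time_s: 6.68
tcp_pos: [0.5581, 0.0084, 0.0352]
eef_rot: [180.0, 0.0, -3.5]
contact_force: [-1.0, 0.3, -0.9]
gripper_width: 0.047
gripper_force: 15.0
```

Request:
drive_effector(
  plan=[0, 0, 0.0005, 0, 0, 0, 0, 0, 0.001, 0, 0, 0, 0, 0, 0.001, 0, 0, 0],
)

```text
time_s: 6.93
tcp_pos: [0.5582, 0.0084, 0.035]
eef_rot: [180.0, -0.0, -3.5]
contact_force: [-3.0, -0.0, 6.4]
gripper_width: 0.0466
gripper_force: 15.0
```

Request:
drive_effector(
  plan=[0, 0, 0.0005, 0, 0, 0, 0, 0, 0.001, 0, 0, 0, 0, 0, 0.001, 0, 0, 0],
)

```text
time_s: 7.18
tcp_pos: [0.5583, 0.0084, 0.0349]
eef_rot: [180.0, -0.0, -3.5]
contact_force: [-6.4, 1.4, 15.7]
gripper_width: 0.0472
gripper_force: 15.0
```

Jar seated on the board; releasing, with the commanded over-press taken off.

Request:
drive_effector(
  plan=[0, 0, -0.001, 0, 0, 0, 0, 0, -0.001, 0, 0, 0],
)

```text
time_s: 7.35
tcp_pos: [0.5585, 0.0084, 0.035]
eef_rot: [-180.0, -0.1, -3.5]
contact_force: [-3.8, 0.0, 8.2]
gripper_width: 0.0466
gripper_force: 15.0
```

Request:
drive_effector(
  plan=[0, 0, 0, 0, 0, 0, 0, 0, 0, 0, 0, 0, 0, 0, 0, 0, 0, 0, 0, 0, 0, 0, 0, 0, 0, 0, 0, 0, 0, 0],
  jaw=0.075,
)

```text
time_s: 7.77
tcp_pos: [0.5582, 0.0083, 0.0341]
eef_rot: [180.0, 0.0, -3.5]
contact_force: [1.4, -0.4, 0.2]
gripper_width: 0.0724
gripper_force: 0.0
```

Request:
drive_effector(
  plan=[0, 0, -0.01, 0, 0, 0, 0, 0, -0.03, 0, 0, 0, 0, 0, -0.06, 0, 0, 0, 0, 0, -0.1, 0, 0, 0, 0, 0, -0.13, 0, 0, 0, 0, 0, -0.13, 0, 0, 0],
)

```text
time_s: 8.27
tcp_pos: [0.562, 0.0089, 0.1722]
eef_rot: [-179.9, -0.6, -3.5]
contact_force: [1.2, 0.0, 0.8]
gripper_width: 0.075
gripper_force: 0.0
```

Run:
```python
from plant import r
from h import *
c=r.capture("scene");cv2.imwrite("pics/s2.png",c["frame"][:,:,::-1])
```

```bash
python3 go.py 0.493 0.30 0.10 180 0 -3.5
```

```text
shift [-0.0856 -0.2863  0.0692] rot [-0.14 -0.43  0.  ]
t 8.32 tcp [0.5605 0.0089 0.1691] [-179.86   -0.43   -3.5 ] F [-0.65 -0.5  -0.17] w 0.0751 gf 0.0 q [ 21.  12. -19.   0. -58.  66.]
```

View pics/s2.png

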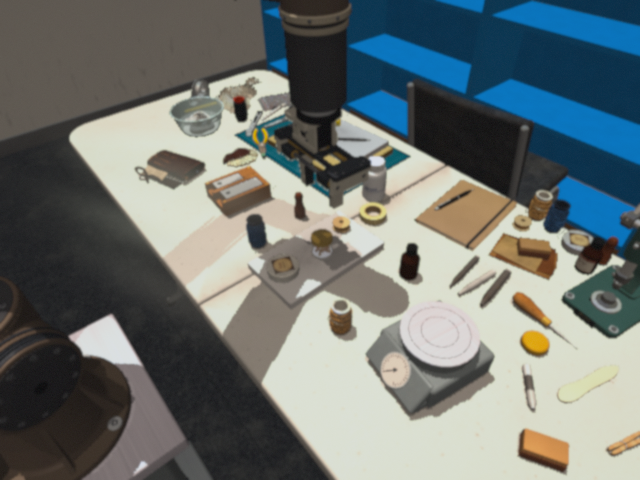

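Scene view: the jar stands upright on the board at (320,240), between the tin and the bobbin, and the pan at (440,335) is empty. Next is the press, with the gripper turned 90° so the shut fingers fit the pocket.

```bash
python3 go.py 0.486 0.299 0.10 180 0 -93.5
```

```text
shift [-0.0926 -0.2849  0.0691] rot [-0.45 -0.23 90.  ]
t 8.32 tcp [0.5605 0.0089 0.1691] [-179.86   -0.43   -3.5 ] F [-0.65 -0.5  -0.17] w 0.0751 gf 0.0 q [ 21.  12. -19.   0. -58.  66.]
```

Request:
drive_effector(
  plan=[-0.02, -0.03, 0, 0, 0, 7, -0.04, -0.07, 0, 0, 0, 14, -0.06, -0.11, 0, 0, 0, 21, -0.08, -0.15, 0, 0, 0, 28, -0.09, -0.19, 0, 0, 0, 35, -0.092, -0.23, 0.02, 0, 0, 42, -0.092, -0.26, 0.04, 0, 0, 49, -0.092, -0.285, 0.06, 0, 0, 56, -0.092, -0.285, 0.069, 0, 0, 63, -0.092, -0.285, 0.069, 0, 0, 70, -0.092, -0.285, 0.069, 0, 0, 77, -0.092, -0.285, 0.069, 0, 0, 84],
  jaw=0,
)

```text
time_s: 9.32
tcp_pos: [0.4831, 0.2984, 0.0943]
eef_rot: [179.9, -0.1, -85.7]
contact_force: [1.2, -0.1, 0.0]
gripper_width: 0.0021
gripper_force: 0.0
```

```bash
python3 go.py 0.486 0.299 0.05 180 0 -93.5
```

```text
shift [-0.0005 -0.003   0.0442] rot [ 0.1  -0.11  7.83]
t 9.32 tcp [0.4831 0.2984 0.0943] [ 1.7989e+02 -1.1000e-01 -8.5670e+01] F [ 1.19 -0.09  0.03] w 0.0021 gf 0.0 q [ 51.  18. -23.  -0. -50. -47.]
```

Request:
drive_effector(
  plan=[-0.0005, -0.003, 0, 0, 0, 7, -0.0005, -0.003, 0.02, 0, 0, 7.8, -0.0005, -0.003, 0.035, 0, 0, 7.8, -0.0005, -0.003, 0.044, 0, 0, 7.8, -0.0005, -0.003, 0.044, 0, 0, 7.8, -0.0005, -0.003, 0.044, 0, 0, 7.8],
  jaw=0,
)

```text
time_s: 9.82
tcp_pos: [0.4867, 0.2988, 0.0511]
eef_rot: [180.0, -0.1, -93.2]
contact_force: [-0.1, 0.2, 0.4]
gripper_width: 0.0006
gripper_force: 0.0
```

Request:
drive_effector(
  plan=[0, 0, 0.002, 0, 0, 0, 0, 0, 0.004, 0, 0, 0, 0, 0, 0.006, 0, 0, 0, 0, 0, 0.006, 0, 0, 0],
)

```text
time_s: 10.15
tcp_pos: [0.4869, 0.2992, 0.0454]
eef_rot: [-180.0, 0.0, -93.2]
contact_force: [-0.2, -0.2, 0.2]
gripper_width: 0.0004
gripper_force: 0.0
```

Request:
drive_effector(
  plan=[0, 0, 0.002, 0, 0, 0, 0, 0, 0.004, 0, 0, 0, 0, 0, 0.006, 0, 0, 0, 0, 0, 0.006, 0, 0, 0],
)

```text
time_s: 10.48
tcp_pos: [0.4867, 0.299, 0.0389]
eef_rot: [180.0, -0.0, -93.2]
contact_force: [-0.5, 0.3, -0.8]
gripper_width: 0.0005
gripper_force: 0.0
```

Request:
drive_effector(
  plan=[0, 0, 0.002, 0, 0, 0, 0, 0, 0.004, 0, 0, 0, 0, 0, 0.006, 0, 0, 0, 0, 0, 0.006, 0, 0, 0],
)

```text
time_s: 10.82
tcp_pos: [0.4867, 0.299, 0.0329]
eef_rot: [180.0, -0.0, -93.2]
contact_force: [-0.8, 0.1, 0.2]
gripper_width: 0.0004
gripper_force: 0.1
```

Request:
drive_effector(
  plan=[0, 0, 0.002, 0, 0, 0, 0, 0, 0.004, 0, 0, 0, 0, 0, 0.006, 0, 0, 0, 0, 0, 0.006, 0, 0, 0],
)

```text
time_s: 11.15
tcp_pos: [0.4866, 0.299, 0.0269]
eef_rot: [180.0, -0.0, -93.2]
contact_force: [0.3, 0.3, 0.2]
gripper_width: 0.0004
gripper_force: 0.0
```

Run:
```python
from plant import r
from h import *
c=r.capture("scene");cv2.imwrite("pics/s3.png",cv2.resize(c["frame"][130:250,160:320,::-1],(640,480),interpolation=2))
```

```text
(no output)
```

View pics/s3.png

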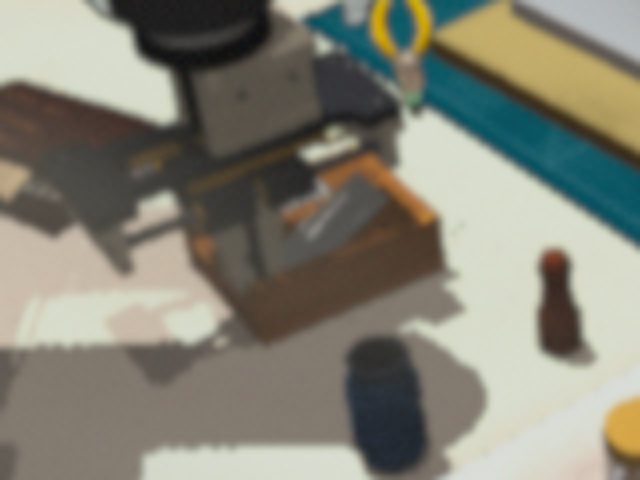

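The crop shows the bar's far end (about (370,195)) tipped up out of the pocket, with the shut fingers on the notch end. I'll go slightly deeper, then lift away.

Request:
drive_effector(
  plan=[0, 0, 0.001, 0, 0, 0, 0, 0, 0.002, 0, 0, 0, 0, 0, 0.0025, 0, 0, 0, 0, 0, 0.0025, 0, 0, 0],
)

```text
time_s: 11.53
tcp_pos: [0.4868, 0.2991, 0.0247]
eef_rot: [180.0, -0.0, -93.2]
contact_force: [0.2, -1.2, -0.0]
gripper_width: 0.0005
gripper_force: 0.0
```

Request:
drive_effector(
  plan=[0, 0, -0.004, 0, 0, 0, 0, 0, -0.01, 0, 0, 0, 0, 0, -0.03, 0, 0, 0, 0, 0, -0.06, 0, 0, 0, 0, 0, -0.1, 0, 0, 0, -0.03, 0, -0.13, 0, 0, -7, -0.06, 0, -0.13, 0, 0, -14, -0.09, 0, -0.13, 0, 0, -21, -0.12, 0, -0.13, 0, 0, -28, -0.14, 0, -0.13, 0, 0, -35, -0.14, 0, -0.13, 0, 0, -42],
)

```text
time_s: 12.45
tcp_pos: [0.4948, 0.4426, 0.1552]
eef_rot: [-179.9, 0.0, -50.7]
contact_force: [0.8, -0.0, -0.3]
gripper_width: 0.0003
gripper_force: 0.0
```

Create look.py:
```python
from plant import r
from h import *
import sys
k=sys.argv[1]
for n in("scene","top"):
    c=r.capture(n); np.savez(f"{n}{k}.npz",**c)
a=load(f"scene{k}.npz");b=load(f"top{k}.npz")
i=cv2.resize(a["frame"][150:240,180:300],(480,360),interpolation=2);j=cv2.resize(b["frame"][212:287,160:230],(320,360),interpolation=2)
cv2.imwrite(f"pics/l{k}.png",np.hstack([i,j])[:,:,::-1])
for n,c in(("scene",a),("top",b)):
    P=cloud(c); th=np.radians(-3.5); o=np.array([.536,.3174])
    q=P[...,:2]-o; X=q@[np.cos(th),np.sin(th)]; Y=q@[-np.sin(th),np.cos(th)]
    hsv=cv2.cvtColor(c["frame"],cv2.COLOR_RGB2HSV)
    m=(abs(X)<.06)&(Y>-.038)&(Y<-.006)&(hsv[...,1]<90)
    for x0 in np.arange(-.055,.05,.01):
        mm=m&(X>=x0)&(X<x0+.01)
        if mm.sum()>3: print(n,round(x0+.005,3),mm.sum(),np.median(P[mm][:,2]).round(4),Y[mm].min().round(3),Y[mm].max().round(3))
```

```bash
python3 look.py 4; python3 go.py 0.55 0.25 0.15 180 0 -3.5
```

```text
scene -0.04 8 0.0187 -0.016 -0.009
scene -0.03 18 0.0246 -0.022 -0.006
scene -0.02 31 0.031 -0.03 -0.007
scene -0.01 41 0.0373 -0.037 -0.006
scene 0.0 44 0.0435 -0.038 -0.007
scene 0.01 42 0.0495 -0.038 -0.007
scene 0.02 50 0.0558 -0.038 -0.007
scene 0.03 31 0.0616 -0.038 -0.006
top -0.05 24 0.0148 -0.034 -0.007
top -0.04 45 0.0187 -0.034 -0.008
top -0.03 52 0.0251 -0.037 -0.006
top -0.02 51 0.0313 -0.037 -0.006
top -0.01 53 0.0384 -0.038 -0.006
top 0.0 56 0.0439 -0.038 -0.006
top 0.01 60 0.0504 -0.038 -0.006
top 0.02 55 0.0573 -0.038 -0.007
top 0.03 47 0.0623 -0.038 -0.007
shift [0.1825 0.0762 0.0051] rot [  0.    -0.   -47.48]
t 12.55 tcp [0.4943 0.4398 0.1551] [180.    -0.   -50.98] F [-0.59 -0.14 -0.53] w 0.0003 gf 0.0 q [ 59.  22.  -7.   0. -61. -19.]
```

View pics/l4.png

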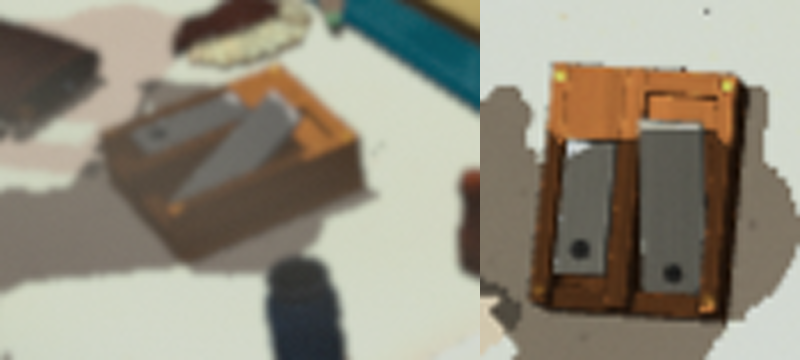

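The bar leans at about 0.56 rad with its far end up, and the short weight is still in its pocket. I'll measure the raised end and prepare the approach.

Run:
```python
from h import *
for n in("scene4","top4"):
    c=load(n+".npz"); P=cloud(c); q=P[...,:2]-[.536,.3174]; th=np.radians(-3.5)
    X=q@[np.cos(th),np.sin(th)]; Y=q@[-np.sin(th),np.cos(th)]
    m=(X>-.02)&(X<.06)&(abs(Y)<.06)&(P[...,2]>.05)&(P[...,2]<.075)
    print(n,m.sum(),"X",X[m].min(),np.percentile(X[m],[90,100]),"Y",np.percentile(Y[m],[0,5,95,100]),"zmax",np.percentile(P[m][:,2],[95,100]), "angle", cv2.minAreaRect((np.c_[X[m],Y[m]]*1000).astype(np.float32)))
```

```bash
python3 go.py 0.55 0.294 0.13 180 -32.5 -3.5; python3 go.py 0.541 0.294 0.10 180 -32.5 -3.5
```

```text
scene4 108 X 0.006456002843429083 [0.02969472 0.03271718] Y [-0.04587657 -0.04007377 -0.00732186 -0.00410429] zmax [0.06334341 0.06447593] angle ((20.409934997558594, -23.930112838745117), (41.10762405395508, 24.906217575073242), 82.75852966308594)
top4 163 X 0.000819733614227793 [0.03176407 0.05514042] Y [-0.03811133 -0.03695797 -0.00246438  0.03824222] zmax [0.06493548 0.06860913] angle ((28.755615234375, 0.025890350341796875), (87.86088562011719, 41.16664505004883), 61.484317779541016)
shift [0.1483 0.0485 0.0251] rot [ 13.46  30.6  -46.17]
t 12.55 tcp [0.4943 0.4398 0.1551] [180.    -0.   -50.98] F [-0.59 -0.14 -0.53] w 0.0003 gf 0.0 q [ 59.  22.  -7.   0. -61. -19.]
shift [0.1427 0.0555 0.0551] rot [ 13.46  30.6  -46.17]
t 12.55 tcp [0.4943 0.4398 0.1551] [180.    -0.   -50.98] F [-0.59 -0.14 -0.53] w 0.0003 gf 0.0 q [ 59.  22.  -7.   0. -61. -19.]
```

Request:
drive_effector(
  plan=[0.01, 0.005, 0, 1.6, 3.7, -5.6, 0.03, 0.01, 0, 3.2, 7.4, -11.2, 0.05, 0.02, 0, 4.8, 11.1, -16.8, 0.07, 0.03, 0, 6.5, 14.8, -22.4, 0.09, 0.04, 0, 8.1, 18.5, -28, 0.11, 0.05, 0.01, 9.8, 22.2, -33.6, 0.125, 0.06, 0.02, 11.4, 25.9, -39.2, 0.1334, 0.0638, 0.03, 13, 29.6, -44.8, 0.1334, 0.0638, 0.04, 13.46, 30.6, -46.17, 0.1334, 0.0638, 0.051, 13.46, 30.6, -46.17, 0.1334, 0.0638, 0.051, 13.46, 30.6, -46.17, 0.1334, 0.0638, 0.051, 13.46, 30.6, -46.17],
  jaw=0.052,
)

```text
time_s: 13.55
tcp_pos: [0.531, 0.2963, 0.1087]
eef_rot: [-179.9, -32.0, -4.6]
contact_force: [-0.4, -0.1, 0.8]
gripper_width: 0.052
gripper_force: 0.0
```

```bash
python3 go.py 0.5609 0.294 0.0533 180 -32.5 -3.5
```

```text
shift [-0.004  -0.      0.0628] rot [ 0.51  0.46 -0.94]
t 13.55 tcp [0.531  0.2963 0.1087] [-179.92  -32.04   -4.61] F [-0.44 -0.11  0.78] w 0.052 gf 0.0 q [ 41.  10. -58.  96. -22. -47.]
```

Joints 3 and 4 are at their limits with the full lean, so I'll use about 20° of lean instead and check them again.

```bash
python3 go.py 0.5435 0.295 0.106 180 -20 -3.5
```

```text
shift [0.0092 0.0003 0.0089] rot [  0.41 -12.04  -0.99]
t 13.55 tcp [0.531  0.2963 0.1087] [-179.92  -32.04   -4.61] F [-0.44 -0.11  0.78] w 0.052 gf 0.0 q [ 41.  10. -58.  96. -22. -47.]
```

Request:
drive_effector(
  plan=[0.003, 0, 0.002, 0.1, -4, -0.3, 0.006, 0, 0.004, 0.3, -8, -0.7, 0.0092, 0.0003, 0.0089, 0.4, -12, -1, 0.0092, 0.0003, 0.0089, 0.4, -12, -1, 0.0092, 0.0003, 0.0089, 0.4, -12, -1, 0.0092, 0.0003, 0.0089, 0.4, -12, -1],
)

```text
time_s: 14.05
tcp_pos: [0.5427, 0.2978, 0.1066]
eef_rot: [179.9, -20.0, -3.1]
contact_force: [1.2, 0.1, -0.2]
gripper_width: 0.0522
gripper_force: 0.0
```

```bash
python3 go.py 0.5606 0.294 0.054 180 -20 -3.5
```

```text
shift [-0.001   0.0027  0.0556] rot [0.   0.04 0.39]
t 14.05 tcp [0.5427 0.2978 0.1066] [179.86 -19.96  -3.09] F [ 1.19  0.06 -0.16] w 0.0522 gf 0.0 q [ 53.  13. -43.  39. -27.  -0.]
```

Request:
drive_effector(
  plan=[-0.001, 0.0027, 0.008, 0, 1.5, 0.2, -0.001, 0.0027, 0.018, 0, 3, 0.4, -0.001, 0.0027, 0.028, 0, 4, 0.4, -0.001, 0.0027, 0.034, 0, 4, 0.4, -0.001, 0.0027, 0.034, 0, 4, 0.4, -0.001, 0.0027, 0.034, 0, 4, 0.4, -0.001, 0.0027, 0.034, 0, 4, 0.4],
)

```text
time_s: 14.63
tcp_pos: [0.5543, 0.2935, 0.0748]
eef_rot: [179.8, -24.2, -3.3]
contact_force: [0.2, 0.6, 1.4]
gripper_width: 0.0523
gripper_force: 0.0
```

```bash
python3 go.py 0.5606 0.294 0.054 180 -24 -3.5
```

```text
shift [-0.0028 -0.0009  0.0216] rot [ 0.09 -0.17  0.18]
t 14.63 tcp [0.5543 0.2935 0.0748] [179.83 -24.17  -3.3 ] F [0.2  0.64 1.39] w 0.0523 gf 0.0 q [ 43.  15. -53.  75. -18. -28.]
```

Request:
drive_effector(
  plan=[-0.002, -0.0009, 0.004, 0, -2, 0.2, -0.0025, -0.0009, 0.008, 0, -4, 0.2, -0.0028, -0.0009, 0.012, 0, -4.2, 0.2, -0.0028, -0.0009, 0.012, 0, -4.2, 0.2, -0.0028, -0.0009, 0.012, 0, -4.2, 0.2, -0.0028, -0.0009, 0.012, 0, -4.2, 0.2],
)

```text
time_s: 15.13
tcp_pos: [0.5558, 0.2949, 0.0619]
eef_rot: [179.8, -20.0, -3.2]
contact_force: [1.1, -0.9, 0.1]
gripper_width: 0.0521
gripper_force: 0.0
```

```bash
python3 go.py 0.5606 0.294 0.054 180 -20 -3.5
```

```text
shift [0.0019 0.0006 0.0091] rot [0.12 0.03 0.25]
t 15.13 tcp [0.5558 0.2949 0.0619] [179.79 -19.97  -3.23] F [ 1.13 -0.89  0.14] w 0.0521 gf 0.0 q [ 48.  17. -48.  53. -20. -11.]
```

Request:
drive_effector(
  plan=[0.0019, 0.0006, 0.003, 0, 0, 0.2, 0.0019, 0.0006, 0.006, 0, 0, 0.2, 0.0019, 0.0006, 0.009, 0, 0, 0.2, 0.0019, 0.0006, 0.009, 0, 0, 0.2, 0.0019, 0.0006, 0.009, 0, 0, 0.2, 0.0019, 0.0006, 0.009, 0, 0, 0.2],
)

```text
time_s: 15.63
tcp_pos: [0.5608, 0.2933, 0.0538]
eef_rot: [179.9, -19.9, -3.6]
contact_force: [0.2, -0.5, -0.2]
gripper_width: 0.0516
gripper_force: 0.0
```

```bash
python3 go.py 0.5606 0.294 0.054 180 -20 -3.5
```

Run:
```python
from plant import r
from h import *
c=r.capture("scene");np.savez("scene5.npz",**c);cv2.imwrite("pics/s5.png",cv2.resize(c["frame"][140:240,190:310,::-1],(720,600),interpolation=2))
```

```text
shift [-0.0002 -0.0007 -0.0003] rot [ 0.14  0.09 -0.05]
t 15.63 tcp [0.5608 0.2933 0.0538] [179.88 -19.91  -3.55] F [ 0.23 -0.54 -0.25] w 0.0516 gf 0.0 q [ 47.  18. -49.  56. -18. -13.]
```

View pics/s5.png

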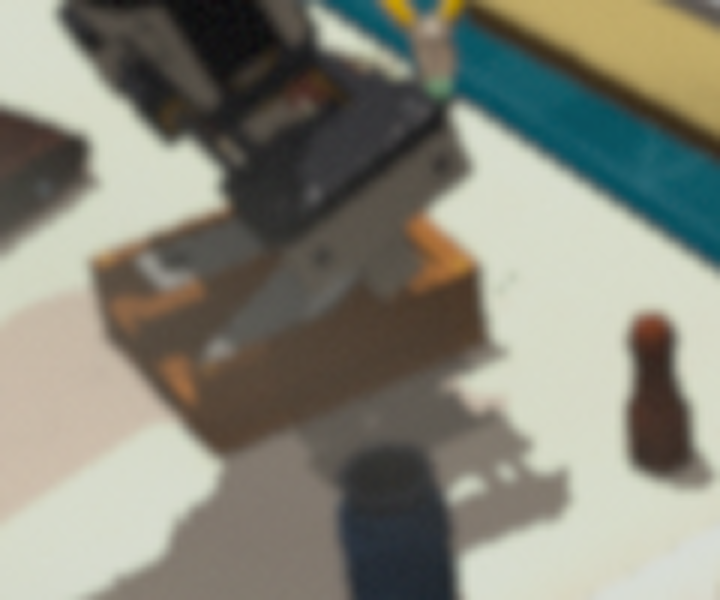

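The crop shows the fingers straddling the raised end (near finger tip at about (390,285), just above the block top). Closing.

Request:
drive_effector(
  plan=[0, 0, 0, 0, 0, 0, 0, 0, 0, 0, 0, 0, 0, 0, 0, 0, 0, 0, 0, 0, 0, 0, 0, 0, 0, 0, 0, 0, 0, 0],
  jaw=0.02,
  grip_force=6,
)

```text
time_s: 16.1
tcp_pos: [0.5608, 0.294, 0.0539]
eef_rot: [179.9, -19.9, -3.5]
contact_force: [0.6, 0.2, 0.8]
gripper_width: 0.0357
gripper_force: 6.0
```

Request:
drive_effector(
  plan=[0, 0, 0, 0, 0, 0, 0, 0, 0, 0, 0, 0, 0, 0, 0, 0, 0, 0],
  grip_force=45,
)

```text
time_s: 16.35
tcp_pos: [0.5608, 0.2939, 0.0539]
eef_rot: [179.9, -19.9, -3.5]
contact_force: [0.1, 0.5, 0.7]
gripper_width: 0.0351
gripper_force: 45.0
```

Request:
drive_effector(
  plan=[0, 0, -0.001, 0, 0, 0, 0, 0, -0.002, 0, 0, 0, 0, 0, -0.004, 0, 0, 0, 0, 0, -0.004, 0, 0, 0],
)

```text
time_s: 16.68
tcp_pos: [0.5593, 0.2938, 0.0578]
eef_rot: [179.9, -19.9, -3.5]
contact_force: [2.8, -0.9, -1.7]
gripper_width: 0.0348
gripper_force: 45.0
```

Request:
drive_effector(
  plan=[0.003, 0, -0.002, 0, 0, 0, 0.005, 0, -0.006, 0, 0, 0, 0.008, 0, -0.012, 0, 0, 0, 0.012, 0, -0.022, 0, 0, 0, 0.017, 0, -0.035, 0, 0, 0, 0.023, 0, -0.055, 0, 0, 0, 0.032, 0, -0.08, 0, 0, 0, 0.032, 0, -0.08, 0, 0, 0, 0.032, 0, -0.08, 0, 0, 0],
)

```text
time_s: 17.43
tcp_pos: [0.5626, 0.2951, 0.1453]
eef_rot: [-179.9, -20.0, -3.6]
contact_force: [-0.1, 0.2, -1.9]
gripper_width: 0.0349
gripper_force: 45.0
```

```bash
python3 look.py 6 | tail -1; python3 go.py 0.57 0.20 0.16 180 10 -3.5
```

```text
top 0.03 23 0.231 -0.037 -0.006
shift [ 0.019   0.0927 -0.011 ] rot [  0.15 -29.87  -0.07]
t 17.53 tcp [0.5617 0.2933 0.143 ] [179.85 -19.87  -3.53] F [-0.15  0.12 -2.05] w 0.0351 gf 45.0 q [ 53.  12. -38.  31. -33.   8.]
```

Run:
```python
from h import *
a=load("scene6.npz"); cv2.imwrite("pics/s6.png",cv2.resize(a["frame"][60:240,150:390,::-1],(800,600),interpolation=2))
```

```text
(no output)
```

View pics/s6.png

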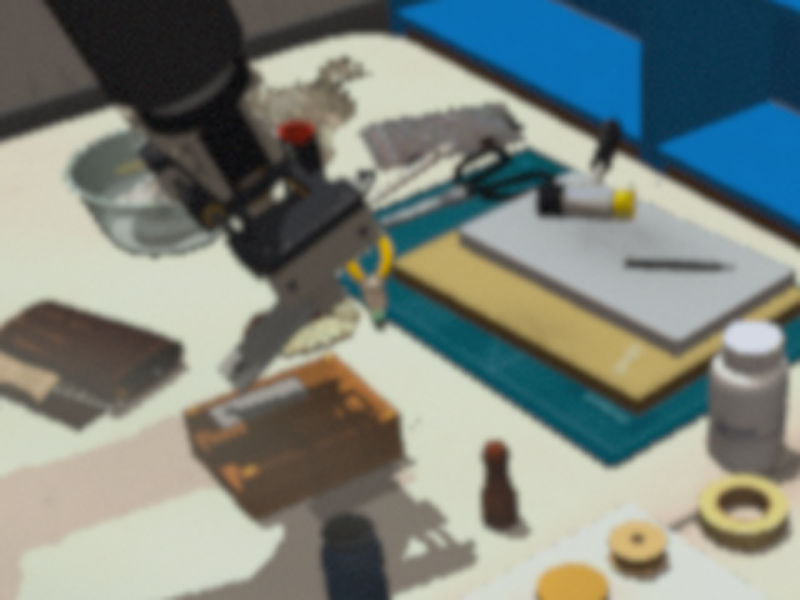

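The crop shows the bar clear of the block, gripped by its far end, with the short weight still in its pocket. Now level it and carry it across.

Request:
drive_effector(
  plan=[0.01, 0.01, -0.02, 0, -3, 0, 0.02, 0.03, -0.03, 0, -6.5, 0, 0.0327, 0.05, -0.045, 0, -10, 0, 0.0327, 0.07, -0.0486, 0, -13.5, 0, 0.0327, 0.085, -0.0486, 0, -17, 0, 0.0327, 0.0927, -0.0486, 0, -20.5, 0, 0.0327, 0.0927, -0.0486, 0, -24, 0, 0.0327, 0.0927, -0.0486, 0, -27.5, 0, 0.0327, 0.0927, -0.0486, 0, -31, 0, 0.0327, 0.0927, -0.0486, 0, -32.4, 0, 0.0327, 0.0927, -0.0486, 0, -32.4, 0],
)

```text
time_s: 18.45
tcp_pos: [0.5711, 0.1993, 0.1977]
eef_rot: [179.7, 12.8, -3.8]
contact_force: [-1.2, 0.0, -2.0]
gripper_width: 0.035
gripper_force: 45.0
```

```bash
python3 go.py 0.584 -0.30 0.18 180 12.5 -3.5
```

Run:
```python
from h import *
for n in("scene4","top4","scene6","top6"):
    c=load(n+".npz"); P=cloud(c); m=(np.hypot(P[...,0]-.544,P[...,1]+.312)<.09)&(abs(P[...,2]-.086)<.008)
    q=(P[m][:,:2]*1000).astype(np.float32); print(n,m.sum(),cv2.minEnclosingCircle(q),cv2.fitEllipse(cv2.convexHull(q))[:2],np.median(P[m][:,2]))
```

```text
shift [0.0485 0.4973 0.0097] rot [ 0.22  0.25 -0.26]
t 18.45 tcp [0.5711 0.1993 0.1977] [179.72  12.75  -3.77] F [-1.17  0.01 -2.03] w 0.035 gf 45.0 q [ 33.  23.   2.  -7. -80.  55.]
scene4 4109 ((543.7736206054688, -312.8238220214844), 64.55326080322266) ((543.9410400390625, -312.7991638183594), (126.55449676513672, 128.45217895507812)) 0.08729575399797596
top4 1970 ((544.6884155273438, -309.5631408691406), 64.60433959960938) ((544.2132568359375, -310.33233642578125), (126.43257904052734, 127.9310531616211)) 0.08769357618561557
scene6 4104 ((544.17626953125, -312.8094482421875), 64.48191833496094) ((543.9313354492188, -312.96929931640625), (126.75038146972656, 127.91706085205078)) 0.08729154907859271
top6 1964 ((543.9285888671875, -311.40716552734375), 64.61519622802734) ((544.3839111328125, -310.7163391113281), (126.52796936035156, 128.02761840820312)) 0.08785353191926082
```

Request:
drive_effector(
  plan=[0, 0.02, 0, 0, 0, 0, 0, 0.05, 0, 0, 0, 0, 0.005, 0.09, 0, 0, 0, 0, 0.01, 0.13, 0, 0, 0, 0, 0.015, 0.17, 0, 0, 0, 0, 0.02, 0.21, 0, 0, 0, 0, 0.025, 0.25, 0, 0, 0, 0, 0.03, 0.29, 0, 0, 0, 0, 0.035, 0.33, 0, 0, 0, 0, 0.04, 0.37, 0, 0, 0, 0, 0.044, 0.41, 0, 0, 0, 0, 0.0485, 0.445, 0, 0, 0, 0],
)

```text
time_s: 19.45
tcp_pos: [0.5889, -0.2493, 0.1906]
eef_rot: [179.8, 12.5, -3.6]
contact_force: [1.3, 0.3, -1.7]
gripper_width: 0.0351
gripper_force: 45.0
```

```bash
python3 go.py 0.584 -0.314 0.15 180 12.5 -3.5
```

```text
shift [0.008  0.0648 0.04  ] rot [ 0.15  0.   -0.12]
t 19.45 tcp [ 0.5889 -0.2493  0.1906] [179.83  12.5   -3.62] F [ 1.33  0.27 -1.75] w 0.0351 gf 45.0 q [ -5.  26.   3.   1. -79.  91.]
```

Request:
drive_effector(
  plan=[0.001, 0.02, 0, 0, 0, 0, 0.003, 0.04, 0, 0, 0, 0, 0.006, 0.055, 0.01, 0, 0, 0, 0.008, 0.0648, 0.025, 0, 0, 0, 0.008, 0.0648, 0.04, 0, 0, 0, 0.008, 0.0648, 0.04, 0, 0, 0, 0.008, 0.0648, 0.04, 0, 0, 0, 0.008, 0.0648, 0.04, 0, 0, 0],
)

```text
time_s: 20.12
tcp_pos: [0.5857, -0.311, 0.1508]
eef_rot: [179.9, 12.5, -3.5]
contact_force: [-0.3, 0.2, -0.9]
gripper_width: 0.035
gripper_force: 45.0
```

Create bar.py:
```python
from plant import r
from h import *
import sys
s=r.get_state(); print("tcp",s["tcp_pos"].round(4),s["eef_rot"].round(2),"F",s["contact_force"].round(2))
zlo=float(sys.argv[1])
for n in("scene","top"):
    c=r.capture(n); np.savez(f"{n}_bar.npz",**c); P=cloud(c); q=P[...,:2]-[.544,-.3118]; th=np.radians(-3.5)
    X=q@[np.cos(th),np.sin(th)]; Y=q@[-np.sin(th),np.cos(th)]
    m=(X>-.08)&(X<.028)&(abs(Y)<.03)&(P[...,2]>zlo)&(P[...,2]<zlo+.1)
    if m.sum()<10: print(n,"few");continue
    for x0 in np.arange(-.06,.03,.01):
        mm=m&(X>=x0)&(X<x0+.01)
        if mm.sum()>5: print(n,round(x0+.005,3),mm.sum(),np.median(P[mm][:,2]).round(4),np.percentile(Y[mm],[3,97]).round(4))
    mm=m&(X<.015)&(abs(Y)<.015); k=np.polyfit(X[mm],P[mm][:,2],1); print(n,"slope deg",np.degrees(np.arctan(k[0])).round(2),"z0",k[1].round(4),"Xmin",np.percentile(X[mm],[0,1,3]).round(4))
```

```bash
python3 bar.py 0.11
```

Run:
```python
from h import *
a=load("scene_bar.npz"); cv2.imwrite("pics/s7.png",cv2.resize(a["frame"][200:420,340:540,::-1],(540,594),interpolation=2))
```

```text
tcp [ 0.5857 -0.311   0.1508] [179.85  12.47  -3.54] F [-0.27  0.22 -0.87]
scene -0.045 148 0.1538 [-0.0142  0.0197]
scene -0.035 138 0.1543 [-0.014   0.0199]
scene -0.025 130 0.1543 [-0.0142  0.0195]
scene -0.015 139 0.1546 [-0.0144  0.0198]
scene -0.005 131 0.1548 [-0.0145  0.0195]
scene 0.005 125 0.1548 [-0.0143  0.02  ]
scene 0.015 123 0.1551 [-0.0142  0.0195]
scene 0.025 101 0.155 [-0.0145  0.0191]
scene slope deg 1.28 z0 0.1547 Xmin [-0.0485 -0.0477 -0.0473]
top -0.045 54 0.1548 [-0.0116  0.0232]
top -0.035 64 0.1545 [-0.0105  0.0234]
top -0.025 63 0.155 [-0.0113  0.0223]
top -0.015 62 0.1552 [-0.0115  0.0225]
top -0.005 61 0.1559 [-0.0106  0.0223]
top 0.005 61 0.1558 [-0.0104  0.0224]
top 0.015 62 0.1557 [-0.0104  0.0225]
top 0.025 53 0.1561 [-0.0102  0.0229]
top slope deg 0.69 z0 0.1555 Xmin [-0.0478 -0.0473 -0.0464]
```

View pics/s7.png

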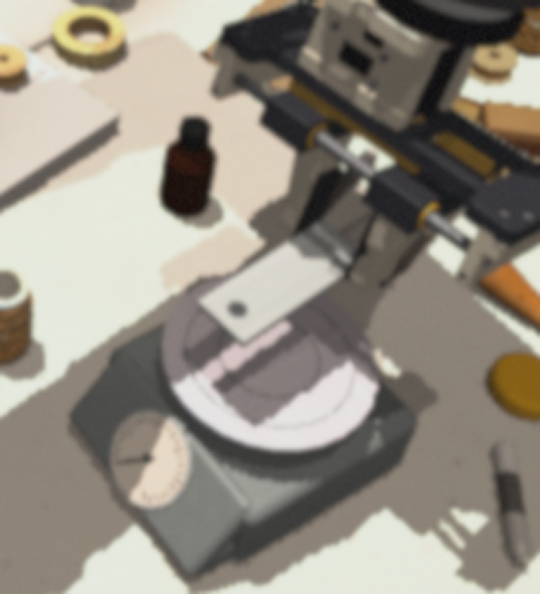

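The crop shows the bar nearly level over the pan, long axis along x, offset by about +2 mm in x and +4 mm in y, with slope about 1°. Correcting and lowering.

```bash
python3 go.py 0.5836 -0.3152 0.097 180 13.5 -3.5
```

```text
shift [0.0094 0.0043 0.0537] rot [ 0.14 -1.11 -0.03]
t 20.22 tcp [ 0.5862 -0.311   0.1515] [179.86  12.39  -3.53] F [ 0.66  0.09 -1.3 ] w 0.0348 gf 45.0 q [-10.  29.   3.   2. -76.  96.]
```

Request:
drive_effector(
  plan=[-0.001, 0.0043, 0, 0, -1, 0, 0.001, 0.0043, 0.01, 0, -1, 0, 0.003, 0.0043, 0.02, 0, -1, 0, 0.006, 0.0043, 0.035, 0, -1, 0, 0.008, 0.0043, 0.046, 0, -1, 0, 0.0092, 0.0043, 0.0525, 0, -1, 0, 0.0092, 0.0043, 0.0525, 0, -1, 0, 0.0092, 0.0043, 0.0525, 0, -1, 0, 0.0092, 0.0043, 0.0525, 0, -1, 0, 0.0092, 0.0043, 0.0525, 0, -1, 0],
)

```text
time_s: 21.05
tcp_pos: [0.5833, -0.3157, 0.0979]
eef_rot: [179.9, 13.4, -3.6]
contact_force: [-1.1, 0.5, -1.6]
gripper_width: 0.0351
gripper_force: 45.0
```

```bash
python3 bar.py 0.094|grep -E "tcp|slope|0.005"; python3 go.py 0.5836 -0.3152 0.090 180 13.5 -3.5
```

Run:
```python
from h import *
for n in("scene","top"):
    P=cloud(load(n+"_bar.npz")); m=(np.hypot(P[...,0]-.544,P[...,1]+.312)<.09)&(P[...,2]>.08)&(P[...,2]<.0915); print(n,"pan z",np.median(P[m][:,2]))
```

```text
tcp [ 0.5833 -0.3157  0.0979] [179.87  13.41  -3.58] F [-1.08  0.54 -1.56]
scene -0.005 120 0.1025 [-0.0193  0.0147]
scene 0.005 123 0.1025 [-0.0191  0.0147]
scene slope deg 0.25 z0 0.1026 Xmin [-0.0506 -0.0498 -0.0493]
top -0.005 62 0.103 [-0.0176  0.0174]
top 0.005 59 0.1024 [-0.0163  0.0175]
top slope deg 0.22 z0 0.103 Xmin [-0.0626 -0.0498 -0.049 ]
shift [ 0.0022 -0.0004  0.0076] rot [ 0.1  -0.08 -0.08]
t 21.15 tcp [ 0.5832 -0.3156  0.0979] [179.88  13.42  -3.58] F [ 0.21  0.68 -0.84] w 0.035 gf 45.0 q [-11.  32.   0.   2. -71.  96.]
scene pan z 0.08726868345404637
top pan z 0.08744322605431254
```

Request:
drive_effector(
  plan=[0.0005, -0.001, 0.002, 0, 0, 0, 0.001, -0.001, 0.004, 0, 0, 0, 0.0014, -0.001, 0.006, 0, 0, 0, 0.0018, -0.001, 0.0075, 0, 0, 0, 0.002, -0.001, 0.0085, 0, 0, 0, 0.0021, -0.001, 0.0088, 0, 0, 0, 0.0021, -0.001, 0.0088, 0, 0, 0],
)

```text
time_s: 21.73
tcp_pos: [0.5828, -0.3145, 0.088]
eef_rot: [179.9, 13.5, -3.6]
contact_force: [-0.2, 0.0, -0.4]
gripper_width: 0.0353
gripper_force: 45.5
```

Request:
drive_effector(
  plan=[0.0001, 0, 0.0005, 0, 0, 0, 0.0002, 0, 0.001, 0, 0, 0, 0.0003, 0, 0.0015, 0, 0, 0, 0.0005, 0, 0.002, 0, 0, 0, 0.0005, 0, 0.002, 0, 0, 0, 0.0005, 0, 0.002, 0, 0, 0],
)

```text
time_s: 22.23
tcp_pos: [0.5828, -0.3145, 0.086]
eef_rot: [179.9, 13.5, -3.6]
contact_force: [-0.3, 0.3, 0.2]
gripper_width: 0.0352
gripper_force: 45.9
```

Request:
drive_effector(
  plan=[0.0001, 0, 0.0005, 0, 0, 0, 0.0002, 0, 0.001, 0, 0, 0, 0.0003, 0, 0.0013, 0, 0, 0, 0.0003, 0, 0.0013, 0, 0, 0, 0.0003, 0, 0.0013, 0, 0, 0],
)

```text
time_s: 22.65
tcp_pos: [0.5828, -0.3145, 0.0847]
eef_rot: [179.9, 13.5, -3.6]
contact_force: [0.0, 1.1, 1.1]
gripper_width: 0.0349
gripper_force: 46.1
```

```bash
python3 bar.py 0.085|grep -E "tcp|slope|0.005|0.015|0.025"
```

```text
tcp [ 0.5828 -0.3145  0.0847] [179.89  13.49  -3.59] F [0.04 1.08 1.05]
scene -0.035 123 0.0895 [-0.0179  0.0159]
scene -0.025 118 0.0895 [-0.0176  0.0163]
scene -0.015 116 0.0893 [-0.0176  0.0161]
scene -0.005 125 0.0892 [-0.0181  0.0163]
scene 0.005 120 0.0892 [-0.018   0.0159]
scene 0.015 184 0.0901 [-0.028   0.0281]
scene 0.025 274 0.1691 [-0.0282  0.028 ]
scene slope deg 0.04 z0 0.0894 Xmin [-0.0598 -0.0503 -0.0495]
top -0.055 12 0.0866 [-0.0188  0.0254]
top -0.025 62 0.0905 [-0.025   0.0196]
top -0.015 61 0.0896 [-0.0155  0.0209]
top -0.005 59 0.0888 [-0.0161  0.0238]
top 0.005 61 0.0898 [-0.0176  0.0194]
top 0.015 89 0.091 [-0.028   0.0288]
top 0.025 110 0.1687 [-0.0287  0.0289]
top slope deg -0.31 z0 0.09 Xmin [-0.0639 -0.0563 -0.0497]
```

The bar has sunk the pan by about 4 mm, so it is carrying the full weight. Releasing gently.

Request:
drive_effector(
  plan=[0, 0, 0, 0, 0, 0, 0, 0, 0, 0, 0, 0, 0, 0, 0, 0, 0, 0],
  grip_force=5,
)

```text
time_s: 23.0
tcp_pos: [0.5829, -0.3146, 0.0847]
eef_rot: [179.9, 13.5, -3.6]
contact_force: [0.3, 0.6, 0.1]
gripper_width: 0.0361
gripper_force: 5.8
```

Request:
drive_effector(
  plan=[0, 0, 0, 0, 0, 0, 0, 0, 0, 0, 0, 0, 0, 0, 0, 0, 0, 0, 0, 0, 0, 0, 0, 0],
  jaw=0.05,
)

```text
time_s: 23.33
tcp_pos: [0.5828, -0.3147, 0.0847]
eef_rot: [179.9, 13.5, -3.6]
contact_force: [0.5, 0.0, 0.4]
gripper_width: 0.0493
gripper_force: 0.4
```

Request:
drive_effector(
  plan=[-0.0003, 0, -0.001, 0, 0, 0, -0.001, 0, -0.004, 0, 0, 0, -0.002, 0, -0.009, 0, 0, 0, -0.004, 0, -0.018, 0, 0, 0, -0.008, 0, -0.035, 0, 0, 0, -0.012, 0, -0.06, 0, 0, 0, -0.012, 0, -0.1, 0, 0, 0, -0.012, -0.04, -0.12, 0, 0, 0, -0.012, -0.08, -0.12, 0, 0, 0, -0.012, -0.12, -0.12, 0, 0, 0, -0.012, -0.16, -0.12, 0, 0, 0, -0.012, -0.2, -0.12, 0, 0, 0],
)

```text
time_s: 24.33
tcp_pos: [0.6115, -0.114, 0.2052]
eef_rot: [179.9, 13.4, -3.6]
contact_force: [1.0, 0.3, 0.4]
gripper_width: 0.0501
gripper_force: 0.0
```

Request:
drive_effector(
  plan=[-0.02, -0.04, 0, 0, 0, 0, -0.02, -0.04, 0, 0, 0, 0, -0.02, -0.04, 0, 0, 0, 0, -0.02, -0.04, 0, 0, 0, 0, -0.02, -0.04, 0, 0, 0, 0],
)

```text
time_s: 24.75
tcp_pos: [0.5948, -0.0754, 0.2088]
eef_rot: [179.9, 13.5, -3.6]
contact_force: [-0.8, 0.5, -0.6]
gripper_width: 0.0499
gripper_force: 0.0
```

Run:
```python
from plant import r
from h import *
im=[]
for n in("scene","top"):
    c=r.capture(n); P=cloud(c); hsv=cv2.cvtColor(c["frame"],cv2.COLOR_RGB2HSV); im.append(c["frame"])
    pm=(np.hypot(P[...,0]-.544,P[...,1]+.312)<.09)&(P[...,2]>.078)&(P[...,2]<.1)
    q=(P[pm][:,:2]*1000).astype(np.float32); print(n,"pan",cv2.fitEllipse(cv2.convexHull(q))[:2])
    d=P[...,:2]-[.544,-.3118]; th=np.radians(-3.5); X=d@[np.cos(th),np.sin(th)];Y=d@[-np.sin(th),np.cos(th)]
    m=pm&(P[...,2]>.0872)&(abs(X)<.056)&(abs(Y)<.026); m=cv2.morphologyEx(m.astype(np.uint8),cv2.MORPH_OPEN,np.ones((3,3)))>0
    print(m.sum(),"bar",cv2.minAreaRect((P[m][:,:2]*1000).astype(np.float32)),"z",[np.median(P[m&(X>a)&(X<a+.02)][:,2]).round(4) for a in(-.045,-.01,.025)],"panz",np.median(P[pm&(abs(Y)>.03)][:,2]))
cv2.imwrite("pics/fin.png",np.hstack([cv2.resize(im[0][140:420,200:520],(457,400)),cv2.resize(im[1][190:310,160:480][:,60:],(343,400*0+158)).repeat(1,0) if 0 else cv2.resize(im[1][190:305,395:490],(330,400))])[:,:,::-1])
print(r.get_state()["tcp_pos"],r.get_state()["time_s"])
```

```text
scene pan ((544.2545776367188, -312.6461486816406), (127.44490814208984, 128.9010467529297))
1104 bar ((543.4946899414062, -312.4762878417969), (36.770179748535156, 102.27589416503906), 86.45618438720703) z [np.float64(0.0893), np.float64(0.0894), np.float64(0.0894)] panz 0.08331853812066847
top pan ((543.92138671875, -310.53338623046875), (126.47924041748047, 127.59557342529297))
277 bar ((547.8201293945312, -310.27130126953125), (34.343013763427734, 91.952392578125), 86.29691314697266) z [np.float64(0.0905), np.float64(0.0904), np.float64(0.0899)] panz 0.08387306130251282
[ 0.59466816 -0.07584888  0.20828465] 24.85
```

View pics/fin.png

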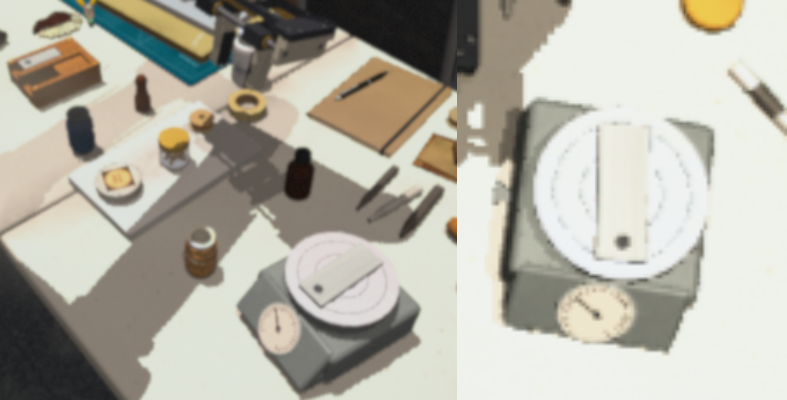

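The picture shows the bar flat and within about 1 mm of the pan's centre (right panel, (622,192)). The jar stands upright on the board (left panel, (173,145)), the short weight is in its pocket and the robot is clear. Handing in.

```bash
python3 -c "
from plant import r
print(r.close_job())"
```

```text
the job is handed in; nothing more can be done
None
```

Job handed in at about 25 s: the jar stands upright on the white board, the long weight lies flat on the pan within about 1 mm of centre, the short weight is still in its pocket, and nothing else looked moved in the last pictures.

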